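Fetch the cone mould from among the sample tubes for its taper check

ROBOT

A 6-joint arm with a two-finger parallel gripper is mounted at the origin on a cart in front of the work surface, level with it; the furniture and walls round the work are solid. World frame = base frame: x ahead of the robot, y to its left, z up, the work surface at z = 0. Lengths are in m, angles in rad, forces in N, time in s.
With the tool pointing down it reaches from about 0.325 to 0.9 m from the base axis. Payload 3.5 kg.
Tool frame: the origin (TCP) lies on the centre line of the jaws, within the pads' length; the fingertips stand 19 mm ahead of it and the grasp point (between the pads) is the TCP; z points along the fingers, y is the line along which they close (so a half turn about z gives the same grasp; the last joint's range is limited). The gripper opens to 85 mm and grips with 20 to 120 N. Pads are 22 mm wide; open, the fingers measure 114 mm over their backs; the gripper's body (76 mm by 85 mm) begins 54 mm behind the grasp point. The pads swing forward as they close: fully open they stand 13 mm farther back than shut.
Start: joints at [-1.235, 0.276, -0.026, 1.268, 0, 1.467], TCP at [0.266, -0.566, 0.25] pointing down, gripper open.
Joint ranges: [-3.12, 3.12], [-0.85, 1.88], [-1.08, 1.24], [-1.95, 2.15], [-1.57, 1.53], [-3.14, 3.14]. Speed limits (rad/s): [2.57, 2.57, 3.14, 3.14, 3.14, 3.14].

INTERFACE

Orientations are given as a unit quaternion [x, y, z, w].
In Python, from bench import monitor, vision, job, finder gives the robot as it stands.
- The arm moves only by the tool carry_out, never from a script. Its argument "increments" is a list of rows, each an object with "travel": the shift along the world's x, y, z in mm, a list of three; "roll": the turn about the world's z in degrees; "hand": the finger opening in mm, from 0 to 85.4. A call has 1 to 12 rows; each row is the pose to reach, as a shift and turn from the pose commanded when the call began; what a row does not reach only later rows make up. A row lasts 1/8 s, in which the tool goes at most 62.5 mm and 10.7 degrees, less where a joint would pass 70% of its speed; a pose out of reach is approached as far as the arm can. A call with a gripper value outside its range is refused whole. The fingers move at their own pace and stop on an object; "squeeze" is the grip in N (left out, the last holds). Time passes only in rows, so rows that repeat a pose let the fingers close. It gives the time, the measured TCP pose, the force, the opening and the grip force at its end, in the units of the state.
- monitor.get_state(): the state, without advancing time (a new reading comes with each control period).
- vision.snapshot(name): name is "side" or "top"; returns the picture (384x512x3 uint8, blue, green, red); there is no depth.
- vision.get_calibration(name): a dict with "fx", "fy", "cx", "cy" (pixels), "distortion" ([k1, k2, p1, p2, k3] as OpenCV has them; the pictures are not rectified), "eye" and "rotation" of the camera in the world. Camera axes: x right, y down, z forward; pixel columns grow to the right and rows downward; lengths in m; the calibration is good to about 2 mm. A picture is of the moment at which its call begins. get_calibration takes no time and is no camera call.
- job.finish_job(): hands the job in; it is judged then, once.
Trained networks look in the newest picture that a camera, given by its name, has taken for a name from the list of things; names that differ only in an ending like _2 or _b are one class to them, and where a whole thing is asked for, a point or a joint stands for the part that bears it (a point fixed in the world has none). Each returns a list of dicts, best first, with "score" (0 to 1); they miss things now and then, are a little off and sometimes report something else, mostly with a low value. They report only what shows in the picture. A call takes as long as a camera call.
- finder.find_in(camera, name): "uv" ([column, row] in pixels, amid what is visible of it).
The state is a dict: "time": time; "q": joint angles; "qvel": joint speeds; "joint_torque": joint torques, N m; "eef_pos": TCP position; "ee_rot": TCP orientation; "force": force on the tool from outside, world axes, zero at the start; "moment": the same for the moment, N m; "gripper_width": finger opening in m; "finger_force": force on a finger pad.
Only numpy, scipy, OpenCV 4.12 (cv2) and the standard library are available. Lean on these libraries where they do the work, as an engineer would, in place of code of your own. Each camera call takes 0.05 s, during which the arm holds its last target. There are 200 camera calls.

TASK

The brass cone mould is due for its taper check, but it stands in the middle of the round stand, hemmed in by the sealed sample tubes. Stand all three tubes aside on the green mat, then fetch the mould, lower it gently over the copper check cone until it just rests on the taper and let go without pressing it on, as it would jam. Then put every tube back upright in the cup of its own colour; do not tip any tube or disturb the open tin of soil.

Things in the scene. Friction and masses are not known exactly. Their poses are not given: they have to be found in the camera images.
- red_tube: sealed dark grey sample tube marked red: red disc on its lid and red band round its upper body; upright cylinder 63 mm diameter (64 mm at the light grey rim on top), 154 mm tall, about 0.34 kg; origin at the centre of its underside, z up along its axis. Starts in the cup of its colour
- red_cup: shallow red plastic cup fixed on the round grey stand, home of the tube marked red: 87 mm outside, about 79 mm inside diameter, rim 14 mm high, floor 3 mm thick; origin at the centre of its underside, 6 mm above the worktop, so a tube in it has its underside 9 mm above the worktop. The cups form a triangle, each 77 mm from the stand's middle
- yellow_tube: sealed dark grey sample tube marked yellow: yellow disc on its lid and yellow band round its upper body; upright cylinder 63 mm diameter (64 mm at the light grey rim on top), 154 mm tall, about 0.34 kg; origin at the centre of its underside, z up along its axis. Starts in the cup of its colour
- yellow_cup: shallow yellow plastic cup fixed on the round grey stand, home of the tube marked yellow: 87 mm outside, about 79 mm inside diameter, rim 14 mm high, floor 3 mm thick; origin at the centre of its underside, 6 mm above the worktop, so a tube in it has its underside 9 mm above the worktop. The cups form a triangle, each 77 mm from the stand's middle
- blue_tube: sealed dark grey sample tube marked blue: blue disc on its lid and blue band round its upper body; upright cylinder 63 mm diameter (64 mm at the light grey rim on top), 154 mm tall, about 0.34 kg; origin at the centre of its underside, z up along its axis. Starts in the cup of its colour
- blue_cup: shallow blue plastic cup fixed on the round grey stand, home of the tube marked blue: 87 mm outside, about 79 mm inside diameter, rim 14 mm high, floor 3 mm thick; origin at the centre of its underside, 6 mm above the worktop, so a tube in it has its underside 9 mm above the worktop. The cups form a triangle, each 77 mm from the stand's middle
- cone_mould: hollow brass cone mould, open at both ends, 60 mm tall, 0.25 kg: foot flange 60 mm diameter, tapered skirt narrowing from 47 to 22 mm, on top a straight collar 30 mm diameter, from 34 to 60 mm above the underside, to grip it by. Inside it has the copper cone's taper. Origin at the centre of its underside, z up. Starts on the stand's 6 mm plate, midway between the tubes, with no room for a gripper
- check_cone: fixed copper cone, 42 mm diameter at its foot, 52 mm high, point up, on a round steel base 100 mm in diameter, 10 mm thick; origin at the centre of the base's underside on the worktop, so the tip is at 62 mm. A mould lowered over it rests on the taper with its underside about 14 mm above the origin (4 mm above the steel base); the taper is self-locking and jams if pushed
- side_mat: green rectangular mat lying fixed on the worktop, 250 mm (its x) by 165 mm (its y), 3 mm thick; origin at the centre of its underside
- soil_tin: open dark steel tin of dried soil, 77 mm diameter, 36 mm tall, a bystander on the worktop; origin at the centre of its underside

How it is judged:
By the outcome, as a careful person would: the job done as asked, in the order asked, and still so for the second after the job is handed in, with the robot touching nothing.
It also fails if it takes over 109 s, if anything falls off the work surface, if the arm or the gripper's body presses on something with over 40 N, if the wrist force passes 120 N, or if a joint passes its speed limit or range.

## Working session

There is one attempt and no reset: what is moved stays moved. The work goes in short steps, Python scripts to look and compute and a tool call to move; the robot and the scene stay as the last step left them, time stands still between calls to the robot, and variables do not carry over. Pictures are saved under pics/ and viewed, at most 14 in all, crops included, and the job is handed in when it is done.

Besides the shell and the picture viewer there is one more tool, called after "Emit:" in YAML: its name, and indented under it one key for each argument. carry_out: Moves the arm, as the interface text tells. Its arguments: {"type":"object","properties":{"increments":{"type":"array","items":{"type":"object","properties":{"travel":{"type":"array","items":{"type":"number"}},"roll":{"type":"number"},"hand":{"type":"number"}}}},"squeeze":{"type":"number"}},"required":["increments"]}

```bash
mkdir -p pics; ls; cat > h.py <<'E'
import numpy as np,cv2
from bench import monitor,vision,job,finder
def ray(cam,uv):
    c=vision.get_calibration(cam);K=np.array([[c['fx'],0,c['cx']],[0,c['fy'],c['cy']],[0,0,1]])
    p=cv2.undistortPoints(np.array([[uv]],float),K,np.array(c['distortion'],float))[0,0]
    return np.array(c['eye'],float),np.array(c['rotation'],float)@np.array([p[0],p[1],1])
def at(cam,uv,z):
    e,d=ray(cam,uv);return e+d*(z-e[2])/d[2]
def proj(cam,P):
    c=vision.get_calibration(cam);K=np.array([[c['fx'],0,c['cx']],[0,c['fy'],c['cy']],[0,0,1]])
    R=np.array(c['rotation'],float).T
    return cv2.projectPoints(np.array(P,float).reshape(-1,1,3),cv2.Rodrigues(R)[0],-R@np.array(c['eye'],float),K,np.array(c['distortion'],float))[0][:,0]
E
python3 - <<'E'
from h import *
print(vision.get_calibration('top'),vision.get_calibration('side'));s=monitor.get_state();print(s)
for c in('top','side'):
    cv2.imwrite(f'pics/{c}0.png',vision.snapshot(c))
Z=dict(red_tube=.163,yellow_tube=.163,blue_tube=.163,cone_mould=.066,check_cone=.03,side_mat=.003,soil_tin=.03,red_cup=.02,yellow_cup=.02,blue_cup=.02)
for n,z in Z.items():
    for c in('top','side'):
        print(n,c,[(np.round(r['uv']),round(r['score'],2),np.round(at(c,r['uv'],z),3)[:2]) for r in finder.find_in(c,n)[:2]])
E
```

```text
pics
{'fx': 417.96944617625724, 'fy': 417.96944617625724, 'cx': 258.5581334155702, 'cy': 188.4046598382162, 'distortion': array([0.05298579, 0.        , 0.        , 0.        , 0.        ]), 'eye': array([0.18124767, 0.14666152, 0.94013375]), 'rotation': array([-0.57527933,  0.78956924, -0.17291185,  0.12544161])} {'fx': 438.7951924956472, 'fy': 438.7951924956472, 'cx': 253.63055411950455, 'cy': 195.35802740811786, 'distortion': array([-0.11568075,  0.        ,  0.        ,  0.        ,  0.        ]), 'eye': array([-0.10582225,  0.49591661,  0.72015211]), 'rotation': array([-0.41370103,  0.79758238, -0.38949968,  0.20249395])}
{'time': 0.0, 'q': array([-1.23536435e+00,  2.77145545e-01, -2.79007052e-02,  1.26799124e+00,
       -1.29564551e-05,  1.46738026e+00]), 'qvel': array([-1.68260460e-03,  1.12426356e-03, -7.00834681e-05,  2.54764458e-04,
       -1.40742528e-03, -2.63751388e-04]), 'joint_torque': array([-2.92911473e-04, -4.45502758e+01,  2.95208430e+01,  1.64153060e-02,
       -2.05304023e-04,  9.89753559e-07]), 'eef_pos': array([ 0.26529386, -0.56508209,  0.24914252]), 'ee_rot': array([ 9.76022368e-01,  2.17667363e-01, -1.36139599e-04, -1.11229923e-03]), 'force': array([0.68044105, 0.15953885, 0.59997582]), 'moment': array([ 0.01744402, -0.05426533, -0.00178661]), 'finger_force': 0.0, 'gripper_width': 0.08509778022305176}Traceback (most recent call last):
  File "<stdin>", line 8, in <module>
  File "h.py", line 8, in at
    e,d=ray(cam,uv);return e+d*(z-e[2])/d[2]
        ~~~^^^^^^^^
  File "h.py", line 6, in ray
    return np.array(c['eye'],float),np.array(c['rotation'],float)@np.array([p[0],p[1],1])
                                    ~~~~~~~~~~~~~~~~~~~~~~~~~~~~~^~~~~~~~~~~~~~~~~~~~~~~~
ValueError: matmul: Input operand 1 has a mismatch in its core dimension 0, with gufunc signature (n?,k),(k,m?)->(n?,m?) (size 3 is different from 4)
```

Rotation is a quaternion.

```bash
sed -i "s/np.array(c\['rotation'\],float)/Rot.from_quat(c['rotation']).as_matrix()/; 1a from scipy.spatial.transform import Rotation as Rot" h.py
python3 - <<'E'
from h import *
Z=dict(red_tube=.163,yellow_tube=.163,blue_tube=.163,cone_mould=.066,check_cone=.03,side_mat=.003,soil_tin=.03,red_cup=.02,yellow_cup=.02,blue_cup=.02)
for n,z in Z.items():
    for c in('top','side'):
        print(n,c,[(np.round(r['uv']),round(r['score'],2),np.round(at(c,r['uv'],z),3)[:2]) for r in finder.find_in(c,n)[:2]])
E
```

```text
red_tube top [(array([252., 208.]), 0.78, array([0.484, 0.062]))]
red_tube side [(array([257., 209.]), 0.8, array([0.439, 0.104]))]
yellow_tube top [(array([256., 156.]), 0.62, array([0.594, 0.018]))]
yellow_tube side [(array([239., 170.]), 0.68, array([0.573, 0.058])), (array([295., 184.]), 0.61, array([ 0.461, -0.012]))]
blue_tube top [(array([306., 182.]), 0.59, array([ 0.506, -0.061])), (array([294., 208.]), 0.45, array([ 0.459, -0.018]))]
blue_tube side [(array([294., 183.]), 0.73, array([ 0.465, -0.01 ]))]
cone_mould top [(array([272., 197.]), 0.7, array([0.532, 0.001]))]
cone_mould side [(array([274., 214.]), 0.58, array([0.497, 0.016]))]
check_cone top [(array([390., 196.]), 0.68, array([ 0.466, -0.273])), (array([271., 195.]), 0.52, array([ 0.553, -0.006]))]
check_cone side [(array([364., 195.]), 0.98, array([ 0.457, -0.248]))]
side_mat top [(array([158., 261.]), 0.72, array([0.489, 0.287]))]
side_mat side [(array([173., 287.]), 0.87, array([0.487, 0.287]))]
soil_tin top [(array([321., 126.]), 0.77, array([ 0.697, -0.189]))]
soil_tin side [(array([279., 157.]), 0.6, array([ 0.725, -0.177]))]
red_cup top [(array([250., 236.]), 0.88, array([0.475, 0.071]))]
red_cup side [(array([252., 246.]), 0.83, array([0.478, 0.091])), (array([291., 217.]), 0.27, array([ 0.507, -0.046]))]
yellow_cup top [(array([245., 179.]), 0.71, array([0.618, 0.04 ]))]
yellow_cup side [(array([258., 246.]), 0.39, array([0.471, 0.079]))]
blue_cup top [(array([298., 213.]), 0.7, array([ 0.494, -0.053]))]
blue_cup side [(array([299., 218.]), 0.58, array([ 0.491, -0.058]))]
```

View pics/top0.png

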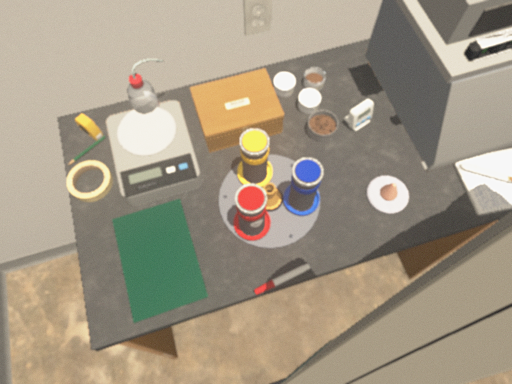

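View pics/side0.png

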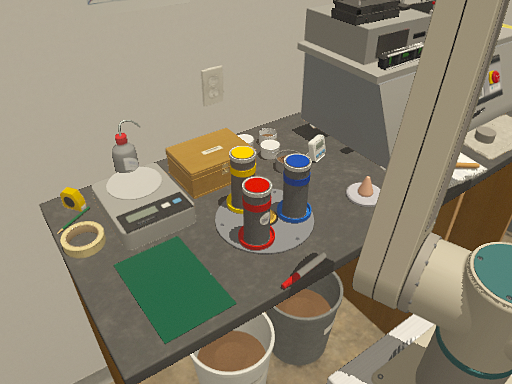

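The top view shows the lids at red (252,197), yellow (255,140) and blue (308,171). The mould is near (270,197), the cone tip at (390,186), and the mat corners at about (114,222), (183,201), (206,295) and (137,318). Next I'll refine these by segmentation.

```bash
cat > m.py <<'E'
from h import *
H={'red':[(0,6),(174,180)],'yellow':[(22,33)],'blue':[(108,125)],'green':[(60,90)]}
def comps(img,col,smin=140):
    hsv=cv2.cvtColor(img,cv2.COLOR_BGR2HSV);m=0
    for a,b in H[col]: m=m|cv2.inRange(hsv,(a,smin,50 if col!='green' else 30),(b,255,255))
    n,l,s,c=cv2.connectedComponentsWithStats(m)
    return [(c[i],s[i],l==i) for i in range(1,n) if s[i,4]>25]
E
python3 - <<'E'
from m import *
for c in('top','side'):
    img=cv2.imread(f'pics/{c}0.png')
    for col in('red','yellow','blue'):
        for ce,s,_ in comps(img,col):
            if s[4]<60 or not 180<ce[0]<340: continue
            print(c,col,np.round(ce,1),s[2:],'lid@.163',np.round(at(c,ce,.163)[:2],4))
    g=max(comps(img,'green',80),key=lambda t:t[1][4])
    r=cv2.minAreaRect(np.argwhere(g[2])[:,::-1].astype(np.float32))
    hull=cv2.convexHull(np.argwhere(g[2])[:,::-1].astype(np.int32));q=cv2.approxPolyDP(hull,6,True)[:,0]
    print(c,'mat',q.tolist(),[np.round(at(c,p,.003)[:2],3).tolist() for p in q])
img=cv2.imread('pics/top0.png')
a=cv2.resize(img[120:250,210:340],None,fx=4.5,fy=4.5,interpolation=cv2.INTER_CUBIC)
b=cv2.imread('pics/side0.png')
d=np.hstack([cv2.resize(img[170:220,360:420],(300,250),interpolation=cv2.INTER_CUBIC),cv2.resize(b[165:215,335:395],(300,250),interpolation=cv2.INTER_CUBIC)])
cv2.imwrite('pics/crop1.png',a);cv2.imwrite('pics/crop2.png',d)
E
```

```text
top red [250.6 197.8] [ 26  23 467] lid@.163 [0.5058 0.0585]
top red [252.6 225.4] [ 36  31 376] lid@.163 [0.4482 0.0722]
top red [263.5 287.4] [ 20  13 120] lid@.163 [0.3271 0.0894]
top yellow [254.  140.9] [ 23  20 365] lid@.163 [0.631  0.0114]
top blue [307.6 170.7] [ 24  21 389] lid@.163 [ 0.5281 -0.0731]
top blue [304.6 207.7] [ 33  20 128] lid@.163 [ 0.4521 -0.038 ]
top mat [[206, 296], [134, 321], [113, 220], [179, 200]] [[0.378, 0.204], [0.376, 0.363], [0.618, 0.367], [0.62, 0.208]]
side red [256.6 184.7] [ 24  15 287] lid@.163 [0.5058 0.0581]
side red [256.8 206.4] [ 29  18 211] lid@.163 [0.4461 0.1001]
side red [255.5 239.9] [ 37  25 291] lid@.163 [0.3688 0.158 ]
side red [290.4 280.2] [ 19  17 142] lid@.163 [0.2563 0.1667]
side yellow [242.1 152. ] [ 23  11 205] lid@.163 [0.6315 0.0108]
side yellow [242.7 171.8] [ 26  14 176] lid@.163 [0.5628 0.0552]
side yellow [232.7 205.1] [ 18  21 124] lid@.163 [0.4774 0.1373]
side blue [297.5 160.4] [ 23  12 222] lid@.163 [ 0.528  -0.0735]
side blue [296.5 181.1] [ 26  12 157] lid@.163 [ 0.4669 -0.02  ]
side blue [285.9 214.8] [ 28  22 133] lid@.163 [0.3923 0.0686]
side mat [[235, 303], [165, 343], [114, 265], [177, 236]] [[0.378, 0.202], [0.374, 0.363], [0.62, 0.368], [0.624, 0.207]]
```

View pics/crop1.png

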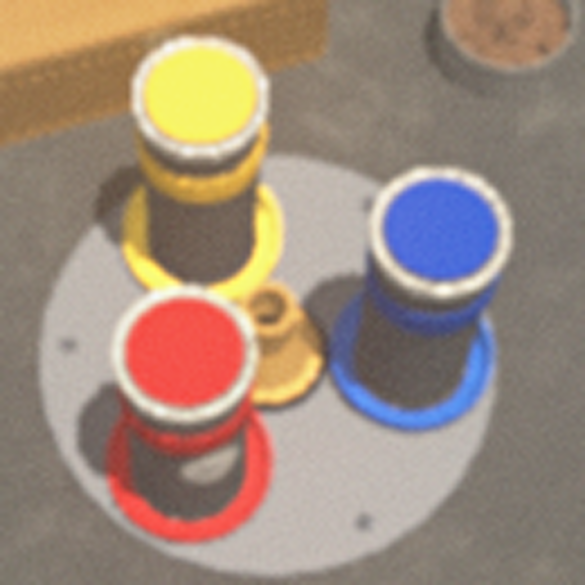

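View pics/crop2.png

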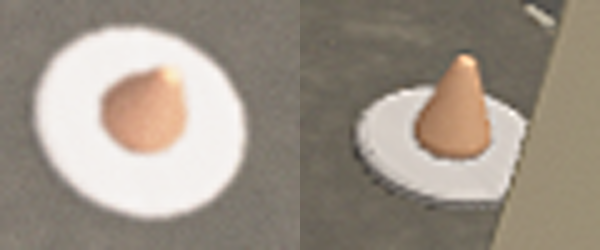

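Both cameras agree to within 1 mm. The tubes form a triangle with 133 mm sides, as expected, and the stand centre is (0.555, -0.001). The crops show the cone tip at about (393.6,184.4) in top and (368,176.4) in side, with the base ellipse centred near (388,194). I'll move toward red and turn the hand to yaw 180, which keeps joint 6 in range.

Emit:
carry_out:
  increments:
    - {"travel": [10, 26, 0], "roll": 10, "hand": 85}
    - {"travel": [20, 52, 0], "roll": 20, "hand": 85}
    - {"travel": [40, 104, 0], "roll": 30, "hand": 85}
    - {"travel": [60, 156, 0], "roll": 40, "hand": 85}
    - {"travel": [80, 208, 0], "roll": 50, "hand": 85}
    - {"travel": [100, 260, 0], "roll": 60, "hand": 85}
    - {"travel": [120, 312, 0], "roll": 70, "hand": 85}
    - {"travel": [140, 364, 0], "roll": 80, "hand": 85}
    - {"travel": [160, 416, 0], "roll": 90, "hand": 85}
    - {"travel": [180, 468, 0], "roll": 100, "hand": 85}
    - {"travel": [200, 520, 0], "roll": 110, "hand": 85}
    - {"travel": [220, 570, 0], "roll": 120, "hand": 85}
  squeeze: 40

```text
time: 2.65
eef_pos: [0.486, 0.006, 0.2507]
ee_rot: [0.297, 0.955, 0.0, 0.001]
force: [1.4, -1.0, -0.1]
gripper_width: 0.085
finger_force: 0.0
```

```bash
python3 - <<'E'
from m import *
from scipy.optimize import least_squares
print(at('top',(393.6,184.4),.062),at('side',(368,176.4),.062))
img=cv2.imread('pics/top0.png');b=cv2.imread('pics/side0.png')
hsv=cv2.cvtColor(img,cv2.COLOR_BGR2HSV)
m=(((hsv[...,2]>170)&(hsv[...,1]<60))*255).astype(np.uint8);m[:165]=0;m[225:]=0;m[:,:355]=0;m[:,425:]=0
n,l,s,ce=cv2.connectedComponentsWithStats(m);i=1+np.argmax(s[1:,4]);print(s[i])
cn=cv2.findContours((l==i).astype(np.uint8),cv2.RETR_EXTERNAL,cv2.CHAIN_APPROX_NONE)[0][0][:,0].astype(float)
P=np.array([at('top',p,.010)[:2] for p in cn])
r=least_squares(lambda v:np.hypot(*(P-v[:2]).T)-v[2],[.46,-.26,.05],loss='soft_l1',f_scale=.001);print('base',r.x)
print('mould',at('top',(269.6,187.3),.066))
print('instr',at('top',(425,167),0), at('top',(368,55),0.))
print('soil',at('top',(323,124),.036))
print('tin/box top', [at('top',p,.06)[:2].round(3) for p in((283,122),(205,145))])
s=monitor.get_state();print(s['time'],s['eef_pos'],Rot.from_quat(s['ee_rot']).as_matrix()[:,0],s['q'].round(2))
E
```

```text
[ 0.4790592 -0.2778298  0.062    ] [ 0.47914936 -0.27981254  0.062     ]
[ 367  175   42   39 1063]
base [ 0.47898431 -0.27863863  0.04961818]
mould [ 0.55804025 -0.00224038  0.066     ]
instr [ 0.52021033 -0.40302204  0.        ] [ 0.89697824 -0.41491129  0.        ]
soil [ 0.6982161 -0.1936928  0.036    ]
tin/box top [array([ 0.721, -0.092]), array([0.716, 0.11 ])]
2.65 [0.48604664 0.0060441  0.25068059] [-0.82396919  0.5666336  -0.0010701 ] [-0.12  0.03 -0.32  1.22 -0.    0.48]
```

Emit:
carry_out:
  increments:
    - {"travel": [8, 20, 0], "roll": 9}
    - {"travel": [16, 44, 0], "roll": 18}
    - {"travel": [20, 54, 0], "roll": 27}
    - {"travel": [20, 54, 0], "roll": 35}
    - {"travel": [20, 54, -20], "roll": 35}
    - {"travel": [20, 54, -50], "roll": 35}
    - {"travel": [20, 54, -85], "roll": 35}
    - {"travel": [20, 54, -110], "roll": 35}
    - {"travel": [20, 54, -122], "roll": 35}
    - {"travel": [20, 54, -122], "roll": 35}
    - {"travel": [20, 54, -122], "roll": 35}

```text
invalid input
```

Emit:
carry_out:
  increments:
    - {"travel": [8, 20, 0], "roll": 9, "hand": 85}
    - {"travel": [16, 44, 0], "roll": 18, "hand": 85}
    - {"travel": [20, 54, 0], "roll": 27, "hand": 85}
    - {"travel": [20, 54, 0], "roll": 35, "hand": 85}
    - {"travel": [20, 54, -20], "roll": 35, "hand": 85}
    - {"travel": [20, 54, -50], "roll": 35, "hand": 85}
    - {"travel": [20, 54, -85], "roll": 35, "hand": 85}
    - {"travel": [20, 54, -110], "roll": 35, "hand": 85}
    - {"travel": [20, 54, -122], "roll": 35, "hand": 85}
    - {"travel": [20, 54, -122], "roll": 35, "hand": 85}
    - {"travel": [20, 54, -122], "roll": 35, "hand": 85}
  squeeze: 40

```text
time: 4.03
eef_pos: [0.5066, 0.0582, 0.1295]
ee_rot: [-0.001, 1.0, -0.0, 0.001]
force: [0.3, 0.4, 0.2]
gripper_width: 0.0849
finger_force: 0.0
```

Emit:
carry_out:
  increments:
    - {"travel": [0, 0, 0], "roll": 0, "hand": 55}
    - {"travel": [0, 0, 0], "roll": 0, "hand": 55}
    - {"travel": [0, 0, 0], "roll": 0, "hand": 55}
    - {"travel": [0, 0, 0], "roll": 0, "hand": 55}
    - {"travel": [0, 0, 0], "roll": 0, "hand": 55}
    - {"travel": [0, 0, 0], "roll": 0, "hand": 55}
    - {"travel": [0, 0, 10], "roll": 0, "hand": 55}
    - {"travel": [0, 0, 30], "roll": 0, "hand": 55}
    - {"travel": [0, 0, 50], "roll": 0, "hand": 55}
    - {"travel": [0, 0, 60], "roll": 0, "hand": 55}
    - {"travel": [0, 0, 60], "roll": 0, "hand": 55}
  squeeze: 50

```text
time: 5.4
eef_pos: [0.5055, 0.0582, 0.1885]
ee_rot: [-0.001, 1.0, 0.0, 0.0]
force: [0.0, -0.4, -4.4]
gripper_width: 0.0615
finger_force: 55.4
```

Emit:
carry_out:
  increments:
    - {"travel": [-8, 20, 0], "roll": 0, "hand": 55}
    - {"travel": [-23, 60, 0], "roll": 0, "hand": 55}
    - {"travel": [-43, 110, 0], "roll": 0, "hand": 55}
    - {"travel": [-63, 160, 0], "roll": 0, "hand": 55}
    - {"travel": [-82, 205, 0], "roll": 0, "hand": 55}
    - {"travel": [-91, 227, -5], "roll": 0, "hand": 55}
    - {"travel": [-91, 227, -25], "roll": 0, "hand": 55}
    - {"travel": [-91, 227, -45], "roll": 0, "hand": 55}
    - {"travel": [-91, 227, -58], "roll": 0, "hand": 55}
    - {"travel": [-91, 227, -63], "roll": 0, "hand": 55}
    - {"travel": [-91, 227, -65], "roll": 0, "hand": 55}
    - {"travel": [-91, 227, -65], "roll": 0, "hand": 55}
  squeeze: 50

```text
time: 6.9
eef_pos: [0.4152, 0.2855, 0.1239]
ee_rot: [-0.001, 1.0, 0.0, 0.001]
force: [-1.1, 1.0, -3.7]
gripper_width: 0.0617
finger_force: 56.5
```

Emit:
carry_out:
  increments:
    - {"travel": [0, 0, -1], "roll": 0, "hand": 55}
    - {"travel": [0, 0, -1], "roll": 0, "hand": 55}
    - {"travel": [0, 0, -1], "roll": 0, "hand": 55}

```text
time: 7.28
eef_pos: [0.4154, 0.2856, 0.1238]
ee_rot: [-0.001, 1.0, 0.0, 0.001]
force: [-2.5, -1.2, 5.3]
gripper_width: 0.0616
finger_force: 57.1
```

Emit:
carry_out:
  increments:
    - {"travel": [0, 0, 0], "roll": 0, "hand": 70}
    - {"travel": [0, 0, 0], "roll": 0, "hand": 85}
    - {"travel": [0, 0, 0], "roll": 0, "hand": 85}
    - {"travel": [0, 0, 30], "roll": 0, "hand": 85}
    - {"travel": [0, 0, 70], "roll": 0, "hand": 85}
    - {"travel": [5, -15, 85], "roll": 0, "hand": 85}
    - {"travel": [20, -65, 85], "roll": 0, "hand": 85}
    - {"travel": [39, -125, 85], "roll": 0, "hand": 85}
    - {"travel": [58, -185, 85], "roll": 0, "hand": 85}
    - {"travel": [77, -245, 85], "roll": 0, "hand": 85}
    - {"travel": [96, -305, 85], "roll": 0, "hand": 85}
    - {"travel": [110, -350, 85], "roll": 0, "hand": 85}

```text
time: 8.78
eef_pos: [0.5243, -0.068, 0.2066]
ee_rot: [-0.0, 1.0, -0.0, -0.0]
force: [1.3, 0.1, 0.4]
gripper_width: 0.0851
finger_force: 0.0
```

Emit:
carry_out:
  increments:
    - {"travel": [3, -8, 0], "roll": 0, "hand": 85}
    - {"travel": [3, -8, -10], "roll": 0, "hand": 85}
    - {"travel": [3, -8, -35], "roll": 0, "hand": 85}
    - {"travel": [3, -8, -60], "roll": 0, "hand": 85}
    - {"travel": [3, -8, -75], "roll": 0, "hand": 85}
    - {"travel": [3, -8, -79], "roll": 0, "hand": 85}
    - {"travel": [3, -8, -79], "roll": 0, "hand": 85}
    - {"travel": [3, -8, -79], "roll": 0, "hand": 55}
    - {"travel": [3, -8, -79], "roll": 0, "hand": 55}
    - {"travel": [3, -8, -79], "roll": 0, "hand": 55}
    - {"travel": [3, -8, -79], "roll": 0, "hand": 55}
    - {"travel": [3, -8, -79], "roll": 0, "hand": 55}

```text
time: 10.28
eef_pos: [0.5288, -0.0732, 0.1296]
ee_rot: [-0.001, 1.0, -0.0, 0.001]
force: [0.2, -0.4, 6.6]
gripper_width: 0.0618
finger_force: 55.2
```

Emit:
carry_out:
  increments:
    - {"travel": [0, 0, 15], "roll": 0, "hand": 55}
    - {"travel": [0, 0, 50], "roll": 0, "hand": 55}
    - {"travel": [0, 0, 85], "roll": 0, "hand": 55}
    - {"travel": [-1, 15, 90], "roll": 0, "hand": 55}
    - {"travel": [-5, 60, 90], "roll": 0, "hand": 55}
    - {"travel": [-10, 115, 90], "roll": 0, "hand": 55}
    - {"travel": [-15, 170, 90], "roll": 0, "hand": 55}
    - {"travel": [-20, 225, 90], "roll": 0, "hand": 55}
    - {"travel": [-25, 280, 90], "roll": 0, "hand": 55}
    - {"travel": [-30, 330, 90], "roll": 0, "hand": 55}
    - {"travel": [-30, 355, 90], "roll": 0, "hand": 55}
    - {"travel": [-30, 358, 90], "roll": 0, "hand": 55}

```text
time: 11.78
eef_pos: [0.4953, 0.287, 0.2161]
ee_rot: [-0.003, 1.0, -0.001, -0.002]
force: [0.2, -0.9, -3.1]
gripper_width: 0.0618
finger_force: 56.2
```

Emit:
carry_out:
  increments:
    - {"travel": [0, 0, -10], "roll": 0, "hand": 55}
    - {"travel": [0, 0, -40], "roll": 0, "hand": 55}
    - {"travel": [0, 0, -70], "roll": 0, "hand": 55}
    - {"travel": [0, 0, -88], "roll": 0, "hand": 55}
    - {"travel": [0, 0, -93], "roll": 0, "hand": 55}
    - {"travel": [0, 0, -95], "roll": 0, "hand": 55}
    - {"travel": [0, 0, -96], "roll": 0, "hand": 55}
    - {"travel": [0, 0, -96], "roll": 0, "hand": 55}

```text
time: 12.78
eef_pos: [0.4986, 0.2856, 0.1236]
ee_rot: [-0.001, 1.0, 0.0, 0.001]
force: [-0.4, -1.1, 0.8]
gripper_width: 0.0619
finger_force: 56.5
```

Emit:
carry_out:
  increments:
    - {"travel": [0, 0, 0], "roll": 0, "hand": 70}
    - {"travel": [0, 0, 0], "roll": 0, "hand": 85}
    - {"travel": [0, 0, 0], "roll": 0, "hand": 85}
    - {"travel": [0, 0, 30], "roll": 0, "hand": 85}
    - {"travel": [0, 0, 70], "roll": 0, "hand": 85}
    - {"travel": [7, -14, 85], "roll": 0, "hand": 85}
    - {"travel": [27, -55, 85], "roll": 0, "hand": 85}
    - {"travel": [52, -106, 85], "roll": 0, "hand": 85}
    - {"travel": [77, -157, 85], "roll": 0, "hand": 85}
    - {"travel": [102, -208, 85], "roll": 0, "hand": 85}
    - {"travel": [123, -254, 85], "roll": 0, "hand": 85}
    - {"travel": [133, -274, 85], "roll": 0, "hand": 85}

```text
time: 14.28
eef_pos: [0.631, 0.0079, 0.2064]
ee_rot: [0.0, 1.0, -0.0, -0.0]
force: [-1.2, 0.3, -0.0]
gripper_width: 0.0848
finger_force: 0.0
```

Emit:
carry_out:
  increments:
    - {"travel": [0, 0, 0], "roll": 0, "hand": 85}
    - {"travel": [0, 0, -10], "roll": 0, "hand": 85}
    - {"travel": [0, 0, -35], "roll": 0, "hand": 85}
    - {"travel": [0, 0, -60], "roll": 0, "hand": 85}
    - {"travel": [0, 0, -75], "roll": 0, "hand": 85}
    - {"travel": [0, 0, -79], "roll": 0, "hand": 85}
    - {"travel": [0, 0, -79], "roll": 0, "hand": 85}
    - {"travel": [0, 0, -79], "roll": 0, "hand": 55}
    - {"travel": [0, 0, -79], "roll": 0, "hand": 55}
    - {"travel": [0, 0, -79], "roll": 0, "hand": 55}
    - {"travel": [0, 0, -79], "roll": 0, "hand": 55}
    - {"travel": [0, 0, -79], "roll": 0, "hand": 55}

```text
time: 15.78
eef_pos: [0.6318, 0.011, 0.1298]
ee_rot: [-0.001, 1.0, -0.0, 0.001]
force: [0.4, -0.7, 5.7]
gripper_width: 0.0621
finger_force: 55.4
```

Emit:
carry_out:
  increments:
    - {"travel": [0, 0, 15], "roll": 0, "hand": 55}
    - {"travel": [0, 0, 50], "roll": 0, "hand": 55}
    - {"travel": [0, 0, 85], "roll": 0, "hand": 55}
    - {"travel": [-2, 10, 90], "roll": 0, "hand": 55}
    - {"travel": [-9, 50, 90], "roll": 0, "hand": 55}
    - {"travel": [-18, 100, 90], "roll": 0, "hand": 55}
    - {"travel": [-27, 150, 90], "roll": 0, "hand": 55}
    - {"travel": [-36, 200, 90], "roll": 0, "hand": 55}
    - {"travel": [-45, 245, 90], "roll": 0, "hand": 55}
    - {"travel": [-50, 270, 90], "roll": 0, "hand": 55}
    - {"travel": [-50, 274, 90], "roll": 0, "hand": 55}
    - {"travel": [-50, 274, 90], "roll": 0, "hand": 55}

```text
time: 17.27
eef_pos: [0.5795, 0.285, 0.2168]
ee_rot: [-0.002, 1.0, -0.001, -0.001]
force: [0.1, -0.4, -2.7]
gripper_width: 0.0618
finger_force: 55.8
```

Emit:
carry_out:
  increments:
    - {"travel": [0, 0, -10], "roll": 0, "hand": 55}
    - {"travel": [0, 0, -40], "roll": 0, "hand": 55}
    - {"travel": [0, 0, -70], "roll": 0, "hand": 55}
    - {"travel": [0, 0, -88], "roll": 0, "hand": 55}
    - {"travel": [0, 0, -93], "roll": 0, "hand": 55}
    - {"travel": [0, 0, -95], "roll": 0, "hand": 55}
    - {"travel": [0, 0, -96], "roll": 0, "hand": 55}
    - {"travel": [0, 0, -96], "roll": 0, "hand": 55}

```text
time: 18.27
eef_pos: [0.5817, 0.2856, 0.1238]
ee_rot: [-0.001, 1.0, 0.0, 0.001]
force: [0.2, -1.1, 1.0]
gripper_width: 0.0618
finger_force: 56.0
```

Emit:
carry_out:
  increments:
    - {"travel": [0, 0, 0], "roll": 0, "hand": 70}
    - {"travel": [0, 0, 0], "roll": 0, "hand": 85}
    - {"travel": [0, 0, 0], "roll": 0, "hand": 85}
    - {"travel": [0, 0, 30], "roll": 0, "hand": 85}
    - {"travel": [0, 0, 70], "roll": 0, "hand": 85}
    - {"travel": [-4, -20, 85], "roll": 0, "hand": 85}
    - {"travel": [-16, -80, 85], "roll": 0, "hand": 85}
    - {"travel": [-28, -140, 85], "roll": 0, "hand": 85}
    - {"travel": [-40, -200, 85], "roll": 0, "hand": 85}
    - {"travel": [-52, -260, 85], "roll": 0, "hand": 85}
    - {"travel": [-64, -320, 85], "roll": 0, "hand": 85}
    - {"travel": [-101, -375, 85], "roll": 0, "hand": 85}

```text
time: 19.77
eef_pos: [0.4807, -0.0896, 0.2067]
ee_rot: [-0.001, 1.0, -0.0, 0.0]
force: [0.6, -1.4, -0.2]
gripper_width: 0.0851
finger_force: 0.0
```

```bash
python3 - <<'E'
from m import *
im={c:vision.snapshot(c) for c in('top','side')}
for c in im:
    cv2.imwrite(f'pics/{c}1.png',im[c])
    for col in('red','yellow','blue'):
        for ce,s,_ in comps(im[c],col):
            if 60<s[4]: print(c,col,np.round(ce,1),s[2:],np.round(at(c,ce,.157)[:2],4))
t=cv2.resize(im['top'][145:245,210:335],(500,400),interpolation=cv2.INTER_CUBIC)
u,v=np.round(proj('side',[[.555,-.001,.04]])[0]).astype(int);print(u,v)
s=cv2.resize(im['side'][v-40:v+40,u-30:u+30],(300,400),interpolation=cv2.INTER_CUBIC)
cv2.imwrite('pics/crop3.png',np.hstack([t,s]))
E
```

```text
top red [135.7  80.5] [12 13 96] [0.8727 0.2224]
top red [251.5 222.2] [ 36  35 986] [0.4574 0.0717]
top red [149.3 275.6] [ 28  28 605] [0.4151 0.2854]
top red [162.6 288.5] [ 26  26 115] [0.3841 0.2669]
top red [264.2 287.2] [ 19  13 103] [0.3283 0.0877]
top yellow [ 85.2 121.5] [ 19  17 153] [0.7943 0.3491]
top yellow [254.6 171.2] [ 33  31 392] [0.5637 0.0314]
top yellow [132.9 197.9] [ 25  23 451] [0.5812 0.2851]
top blue [306.2 207.9] [ 24  14 192] [ 0.4528 -0.0425]
top blue [140.9 235. ] [ 25  24 471] [0.4985 0.285 ]
side red [120.5 138.6] [ 12  12 109] [0.8729 0.2216]
side red [256.1 235.6] [ 37  29 855] [0.3827 0.1468]
side red [182.1 256. ] [ 29  21 495] [0.4152 0.2854]
side red [186.2 280.2] [ 35  25 284] [0.361  0.3066]
side red [290.4 280.1] [ 19  17 140] [0.2604 0.163 ]
side yellow [ 72.8 197.5] [ 25  25 321] [0.7002 0.3976]
side yellow [242.5 201.1] [ 33  25 657] [0.4829 0.1099]
side yellow [144.  207.1] [ 27  17 335] [0.5822 0.2847]
side yellow [139.5 230.9] [13 11 75] [0.5209 0.3214]
side blue [292.3 210.8] [ 34  24 536] [0.3998 0.0459]
side blue [161.8 229.8] [ 27  19 385] [0.499  0.2848]
side blue [157.7 255.1] [15 10 66] [0.4423 0.3206]
264 207
```

View pics/crop3.png

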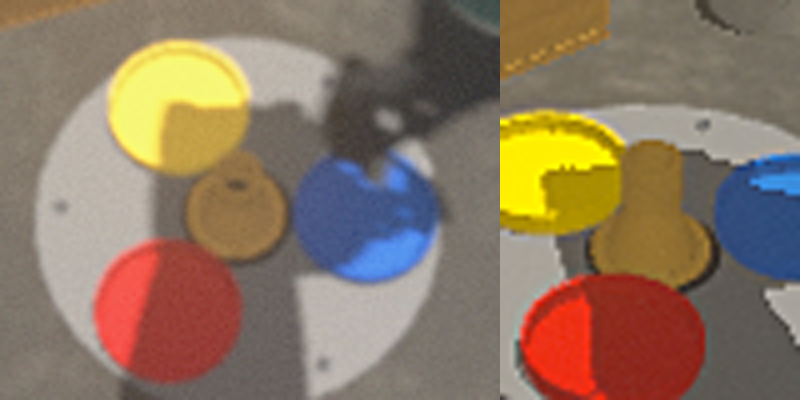

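View pics/side1.png

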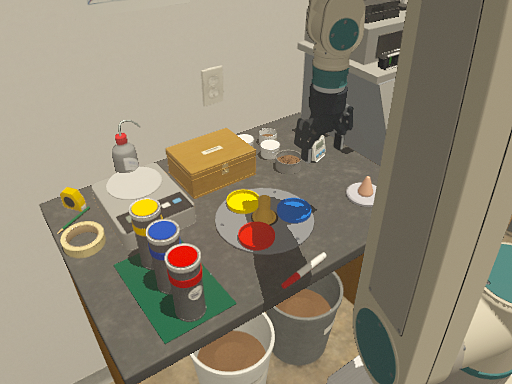

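```bash
cat > fitm.py <<'E'
from m import *
from scipy.optimize import minimize
def sil(c,x,y,prof,S=4):
    m=np.zeros((384*S,512*S),np.uint8);a=np.linspace(0,2*np.pi,48)
    R=[proj(c,np.c_[x+r*np.cos(a),y+r*np.sin(a),0*a+z]) for r,z in prof]
    for p,q in zip(R,R[1:]):
        h=cv2.convexHull(((np.vstack([p,q])+.5)*S*16).astype(np.int32));cv2.fillConvexPoly(m,h,255,shift=4)
    return cv2.resize(m,(512,384),interpolation=cv2.INTER_AREA)/255.
def fit(c,mask,prof,x0):
    f=lambda v:((sil(c,*v,prof)-mask)**2).sum()
    r=minimize(f,x0,method='Nelder-Mead',options=dict(initial_simplex=np.array(x0)+[[0,0],[.005,0],[0,.005]],xatol=1e-4,fatol=.1));return r.x,r.fun,mask.sum()
def prof(z0): return [(r,z+z0) for r,z in((.030,0),(.030,.004),(.0235,.0045),(.011,.033),(.015,.034),(.015,.060))]
def brass(img,uv,w=25):
    hsv=cv2.cvtColor(img,cv2.COLOR_BGR2HSV);m=((cv2.inRange(hsv,(10,90,35),(21,255,215))|cv2.inRange(hsv,(10,90,35),(24,255,170)))>0)
    k=np.zeros_like(m);u,v=map(int,uv);k[v-w:v+w,u-w:u+w]=m[v-w:v+w,u-w:u+w]
    n,l,s,_=cv2.connectedComponentsWithStats(k.astype(np.uint8));return (l==1+np.argmax(s[1:,4])).astype(float)
E
python3 - <<'E'
from fitm import *
for c in('top','side'):
    img=cv2.imread(f'pics/{c}1.png');m=brass(img,proj(c,[[.555,-.001,.035]])[0],24)
    print(c,fit(c,m,prof(.006),[.555,-.001]))
E
```

```text
top (array([ 5.58401084e-01, -1.60776138e-04]), np.float64(199.56366013071897), np.float64(717.0))
side (array([ 0.55950419, -0.00234299]), np.float64(45.61819300269127), np.float64(482.0))
```

```bash
python3 - <<'E'
from fitm import *
print(at('top',(269.25,198.25),.009))
for c in('top','side'):
    img=cv2.imread(f'pics/{c}1.png');hsv=cv2.cvtColor(img,cv2.COLOR_BGR2HSV)
    for p in ([.5585,-.002,.066],[.558,.0,.012],[.631,.011,.009]):
        u,v=proj(c,[p])[0].round().astype(int);print(c,p,hsv[v,u])
    for h in(19,20,21,22):
        m=brass(img,proj(c,[[.555,-.001,.035]])[0],24)*(hsv[...,0]<=h)
        n,l,s,_=cv2.connectedComponentsWithStats(m.astype(np.uint8));m=(l==1+np.argmax(s[1:,4])).astype(float)
        print(c,h,fit(c,m,prof(.006),[.557,-.002]))
E
```

```text
[ 0.55512012 -0.00186242  0.009     ]
top [0.5585, -0.002, 0.066] [ 17 134 143]
top [0.558, 0.0, 0.012] [ 17 127 144]
top [0.631, 0.011, 0.009] [ 21 161 198]
top 19 (array([ 5.57479885e-01, -3.92059878e-04]), np.float64(26.186743560169166), np.float64(534.0))
top 20 (array([ 5.58155535e-01, -4.61686969e-04]), np.float64(26.044475201845444), np.float64(543.0))
top 21 (array([ 5.58305943e-01, -2.16056824e-04]), np.float64(198.63504805843908), np.float64(716.0))
top 22 (array([ 5.58305943e-01, -2.16056824e-04]), np.float64(199.63504805843908), np.float64(717.0))
side [0.5585, -0.002, 0.066] [ 19 174 142]
side [0.558, 0.0, 0.012] [ 20 166 149]
side [0.631, 0.011, 0.009] [ 25 255 160]
side 19 (array([ 0.55846506, -0.00298814]), np.float64(231.60582852748942), np.float64(271.0))
side 20 (array([ 0.55911228, -0.00293259]), np.float64(46.70626682045368), np.float64(459.0))
side 21 (array([ 0.55881471, -0.00261692]), np.float64(40.884951941560935), np.float64(469.0))
side 22 (array([ 0.55911457, -0.00224999]), np.float64(40.03554017685505), np.float64(475.0))
```

Emit:
carry_out:
  increments:
    - {"travel": [30, 34, 0], "roll": 0, "hand": 85}
    - {"travel": [60, 68, 0], "roll": 0, "hand": 80}
    - {"travel": [78, 88, 0], "roll": 0, "hand": 70}
    - {"travel": [78, 88, -30], "roll": 0, "hand": 60}
    - {"travel": [78, 88, -75], "roll": 0, "hand": 60}
    - {"travel": [78, 88, -115], "roll": 0, "hand": 60}
    - {"travel": [78, 88, -138], "roll": 0, "hand": 60}
    - {"travel": [78, 88, -149], "roll": 0, "hand": 60}
    - {"travel": [78, 88, -151], "roll": 0, "hand": 60}
    - {"travel": [78, 88, -151], "roll": 0, "hand": 60}
    - {"travel": [78, 88, -151], "roll": 0, "hand": 60}
  squeeze: 30

```text
time: 21.25
eef_pos: [0.5607, 0.0012, 0.0575]
ee_rot: [-0.001, 1.0, -0.0, 0.001]
force: [-0.0, -0.3, 1.1]
gripper_width: 0.0603
finger_force: 0.0
```

Emit:
carry_out:
  increments:
    - {"travel": [0, 0, 0], "roll": 0, "hand": 40}
    - {"travel": [0, 0, 0], "roll": 0, "hand": 34}
    - {"travel": [0, 0, 0], "roll": 0, "hand": 30}
    - {"travel": [0, 0, 0], "roll": 0, "hand": 25}
    - {"travel": [0, 0, 0], "roll": 0, "hand": 20}
    - {"travel": [0, 0, 0], "roll": 0, "hand": 20}
    - {"travel": [0, 0, 0], "roll": 0, "hand": 20}
    - {"travel": [0, 0, 0], "roll": 0, "hand": 20}

```text
time: 22.25
eef_pos: [0.5602, 0.0007, 0.0569]
ee_rot: [-0.001, 1.0, -0.001, 0.001]
force: [-1.5, -4.1, 5.8]
gripper_width: 0.0297
finger_force: 29.5
```

Emit:
carry_out:
  increments:
    - {"travel": [0, 0, 3], "roll": 0, "hand": 20}
    - {"travel": [0, 0, 10], "roll": 0, "hand": 20}
    - {"travel": [0, 0, 40], "roll": 0, "hand": 20}
    - {"travel": [0, 0, 80], "roll": 0, "hand": 20}
    - {"travel": [-6, -20, 90], "roll": 0, "hand": 20}
    - {"travel": [-18, -60, 90], "roll": 0, "hand": 20}
    - {"travel": [-33, -110, 90], "roll": 0, "hand": 20}
    - {"travel": [-48, -160, 90], "roll": 0, "hand": 20}
    - {"travel": [-60, -200, 90], "roll": 0, "hand": 20}
    - {"travel": [-60, -200, 90], "roll": 0, "hand": 20}
    - {"travel": [-60, -200, 90], "roll": 0, "hand": 20}

```text
time: 23.62
eef_pos: [0.4984, -0.1983, 0.1452]
ee_rot: [-0.001, 1.0, 0.001, -0.001]
force: [0.9, 0.2, -2.3]
gripper_width: 0.0298
finger_force: 30.5
```

```bash
python3 - <<'E'
from fitm import *
im={c:vision.snapshot(c) for c in('top','side')}
s=monitor.get_state();p=s['eef_pos'];print(p,s['force'])
o=[]
for c in im:
    cv2.imwrite(f'pics/{c}2.png',im[c])
    u,v=proj(c,[[p[0],p[1],p[2]-.03]])[0].astype(int);print(u,v)
    o.append(cv2.resize(im[c][v-30:v+30,u-30:u+30],(400,400),interpolation=cv2.INTER_CUBIC))
cv2.imwrite('pics/crop4.png',np.hstack(o))
E
```

```text
[ 0.49910315 -0.19762174  0.14563052] [ 0.08119766  0.33082235 -2.43308374]
363 176
342 165
```

View pics/crop4.png

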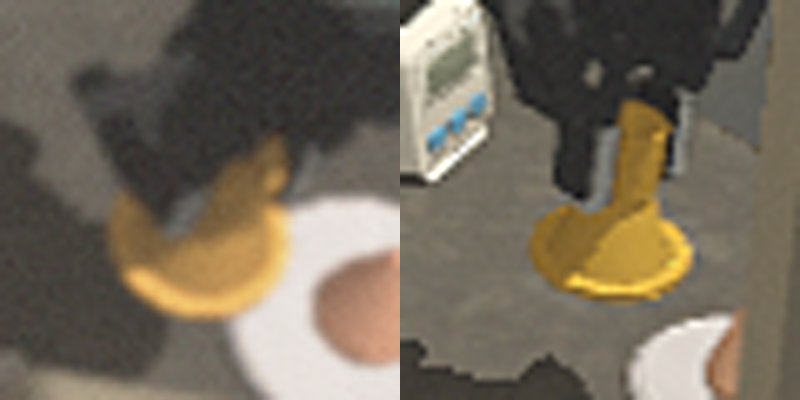

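The crop shows the mould gripped upright by its collar, with the flange clear above the cone base. I'll fit the flange position.

```bash
cat > fit2.py <<'E'
from fitm import *
def held(c,img,p,dz=.051):
    hsv=cv2.cvtColor(img,cv2.COLOR_BGR2HSV).astype(int)
    m=((hsv[...,0]>=10)&(hsv[...,0]<=26)&(hsv[...,1]>110)&(hsv[...,2]>70)).astype(float)
    u,v=proj(c,[[p[0],p[1],p[2]-.03]])[0].astype(int)
    W=np.zeros(m.shape);W[v-26:v+26,u-26:u+26]=1
    P=prof(p[2]-dz)[:3]   # flange only
    # compare only below/around the flange; ignore dark fingers and the body above
    def f(x):
        a=sil(c,x[0],x[1],P);fl=a>.5
        w=W*(1-cv2.dilate(up,np.ones((3,3))))
        return (w*(a-m)**2).sum()
    a0=sil(c,p[0],p[1],prof(p[2]-dz)[2:]);up=(a0>.05).astype(np.uint8)
    dark=((hsv[...,2]<75)&(np.arange(384)[:,None]<v+8)).astype(np.uint8);up=np.maximum(up,dark)
    r=minimize(f,p[:2],method='Nelder-Mead',options=dict(initial_simplex=p[:2]+np.array([[0,0],[.004,0],[0,.004]]),xatol=1e-4,fatol=.1))
    return r.x,r.fun
E
python3 - <<'E'
from fit2 import *
p=np.array([.4988,-.198,.1456])
for c in('top','side'):
    x,e=held(c,cv2.imread(f'pics/{c}2.png'),p);print(c,x,e,x-p[:2])
for c,uv in(('top',(363-30+200/6.667,176-30+235/6.667)),('side',(342-30+212/6.667,165-30+247/6.667))):
    print(c,at(c,uv,.0966)[:2]-p[:2])
E
```

```text
top [ 0.49765614 -0.19748624] 16.5516955017301 [-0.00114386  0.00051376]
side [ 0.4984169  -0.20141714] 16.631387927720105 [-0.0003831  -0.00341714]
top [-0.00365513 -0.00208239]
side [-0.00221871 -0.00478279]
```

Emit:
carry_out:
  increments:
    - {"travel": [-6, -25, 0], "roll": 0, "hand": 20}
    - {"travel": [-13, -55, 0], "roll": 0, "hand": 20}
    - {"travel": [-18, -75, 0], "roll": 0, "hand": 20}
    - {"travel": [-19, -80, 0], "roll": 0, "hand": 20}
    - {"travel": [-19, -80, 0], "roll": 0, "hand": 20}
    - {"travel": [-19, -80, -10], "roll": 0, "hand": 20}
    - {"travel": [-19, -80, -25], "roll": 0, "hand": 20}
    - {"travel": [-19, -80, -40], "roll": 0, "hand": 20}
    - {"travel": [-19, -80, -50], "roll": 0, "hand": 20}
    - {"travel": [-19, -80, -60], "roll": 0, "hand": 20}
    - {"travel": [-19, -80, -60], "roll": 0, "hand": 20}
    - {"travel": [-19, -80, -60], "roll": 0, "hand": 20}

```text
time: 25.22
eef_pos: [0.4809, -0.2789, 0.0866]
ee_rot: [-0.001, 1.0, -0.0, 0.0]
force: [1.1, 0.5, -2.7]
gripper_width: 0.0296
finger_force: 30.6
```

```bash
python3 - <<'E'
from fit2 import *
im={c:vision.snapshot(c) for c in('top','side')}
s=monitor.get_state();p=s['eef_pos'];print(p,s['force'])
o=[]
for c in im:
    cv2.imwrite(f'pics/{c}3.png',im[c]);print(c,held(c,im[c],p))
    u,v=proj(c,[[p[0],p[1],p[2]-.03]])[0].astype(int)
    o.append(cv2.resize(im[c][v-30:v+30,u-30:u+30],(400,400),interpolation=cv2.INTER_CUBIC));print(u,v)
cv2.imwrite('pics/crop5.png',np.hstack(o))
E
```

```text
[ 0.4811479  -0.27908402  0.08696247] [-0.94284025 -0.47871837 -2.04252443]
top (array([ 0.4931479 , -0.28108402]), np.float64(0.0))
393 184
side (array([ 0.48529747, -0.28513613]), np.float64(24.533979238754323))
366 177
```

View pics/crop5.png

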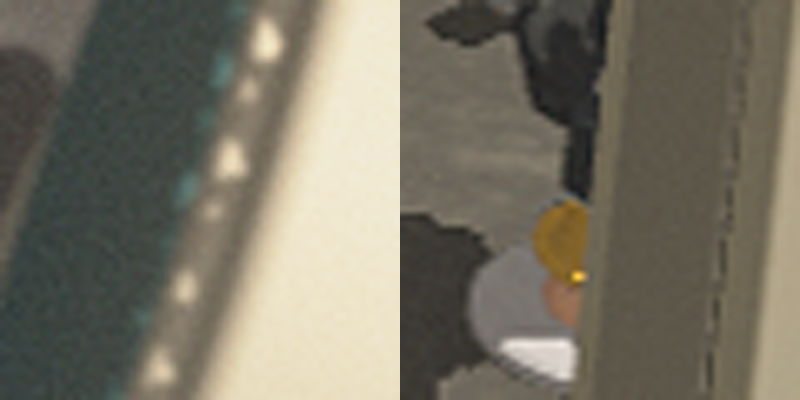

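The arm now hides the cone in both views, so I'll go on by feel.

Emit:
carry_out:
  increments:
    - {"travel": [0, 0, -5], "roll": 0, "hand": 20}
    - {"travel": [0, 0, -10], "roll": 0, "hand": 20}
    - {"travel": [0, 0, -13], "roll": 0, "hand": 20}
    - {"travel": [0, 0, -15], "roll": 0, "hand": 20}
    - {"travel": [0, 0, -16], "roll": 0, "hand": 20}
    - {"travel": [0, 0, -16], "roll": 0, "hand": 20}

```text
time: 26.08
eef_pos: [0.4809, -0.2788, 0.0704]
ee_rot: [-0.001, 1.0, -0.0, 0.0]
force: [0.6, 0.2, -2.3]
gripper_width: 0.0297
finger_force: 30.6
```

Emit:
carry_out:
  increments:
    - {"travel": [0, 0, -1], "roll": 0, "hand": 20}
    - {"travel": [0, 0, -2], "roll": 0, "hand": 20}
    - {"travel": [0, 0, -2], "roll": 0, "hand": 20}

```text
time: 26.45
eef_pos: [0.4813, -0.279, 0.0687]
ee_rot: [-0.001, 1.0, -0.0, 0.001]
force: [1.8, -0.2, -1.4]
gripper_width: 0.0296
finger_force: 30.8
```

Emit:
carry_out:
  increments:
    - {"travel": [0, 0, -1], "roll": 0, "hand": 20}
    - {"travel": [0, 0, -1], "roll": 0, "hand": 20}

```text
time: 26.7
eef_pos: [0.4814, -0.2791, 0.0678]
ee_rot: [-0.001, 1.0, -0.0, 0.001]
force: [2.7, -1.2, -0.0]
gripper_width: 0.0294
finger_force: 30.9
```

Contact came early, with a push of +x and −y, so I'll shift that way a little.

Emit:
carry_out:
  increments:
    - {"travel": [1, -0.5, 0], "roll": 0, "hand": 20}
    - {"travel": [1, -0.5, 0], "roll": 0, "hand": 20}

```text
time: 26.95
eef_pos: [0.4817, -0.2792, 0.0674]
ee_rot: [-0.001, 1.0, -0.0, 0.0]
force: [1.2, -1.1, 0.2]
gripper_width: 0.0296
finger_force: 30.8
```

Emit:
carry_out:
  increments:
    - {"travel": [0, 0, -0.5], "roll": 0, "hand": 20}
    - {"travel": [0, 0, -1], "roll": 0, "hand": 20}
    - {"travel": [0, 0, -1], "roll": 0, "hand": 20}

```text
time: 27.32
eef_pos: [0.4819, -0.2793, 0.0664]
ee_rot: [-0.001, 1.0, -0.0, 0.0]
force: [2.7, -0.4, 0.3]
gripper_width: 0.0296
finger_force: 30.9
```

Emit:
carry_out:
  increments:
    - {"travel": [0.7, -0.2, 0], "roll": 0, "hand": 20}
    - {"travel": [1, -0.3, -0.3], "roll": 0, "hand": 20}
    - {"travel": [1, -0.3, -0.5], "roll": 0, "hand": 20}

```text
time: 27.7
eef_pos: [0.4824, -0.2793, 0.0656]
ee_rot: [-0.001, 1.0, 0.0, -0.0]
force: [1.6, 0.3, -0.7]
gripper_width: 0.0297
finger_force: 30.8
```

Emit:
carry_out:
  increments:
    - {"travel": [0, 0, -0.3], "roll": 0, "hand": 20}
    - {"travel": [0, 0, -0.5], "roll": 0, "hand": 20}

```text
time: 27.95
eef_pos: [0.4825, -0.2794, 0.0653]
ee_rot: [-0.001, 1.0, 0.0, -0.0]
force: [1.0, -0.1, 0.8]
gripper_width: 0.0297
finger_force: 30.8
```

At rest height, with the weight off the hand. Releasing and backing straight up.

Emit:
carry_out:
  increments:
    - {"travel": [0, 0, 0], "roll": 0, "hand": 33}
    - {"travel": [0, 0, 0], "roll": 0, "hand": 42}
    - {"travel": [0, 0, 0], "roll": 0, "hand": 60}
    - {"travel": [0, 0, 0], "roll": 0, "hand": 60}
    - {"travel": [0, 0, 0], "roll": 0, "hand": 60}
    - {"travel": [0, 0, 15], "roll": 0, "hand": 60}
    - {"travel": [0, 0, 40], "roll": 0, "hand": 70}
    - {"travel": [0, 0, 75], "roll": 0, "hand": 85}
    - {"travel": [0, 0, 120], "roll": 0, "hand": 85}
    - {"travel": [0, 40, 145], "roll": 0, "hand": 85}
    - {"travel": [0, 90, 145], "roll": 0, "hand": 85}
    - {"travel": [0, 150, 145], "roll": 0, "hand": 85}

```text
time: 29.45
eef_pos: [0.4834, -0.1289, 0.2124]
ee_rot: [-0.0, 1.0, -0.001, 0.002]
force: [1.0, 0.1, -0.4]
gripper_width: 0.0851
finger_force: 0.0
```

Emit:
carry_out:
  increments:
    - {"travel": [10, 55, 0], "roll": 0, "hand": 85}
    - {"travel": [20, 110, 0], "roll": 0, "hand": 85}
    - {"travel": [30, 165, 0], "roll": 0, "hand": 85}
    - {"travel": [40, 220, 0], "roll": 0, "hand": 85}
    - {"travel": [60, 275, 0], "roll": 0, "hand": 85}
    - {"travel": [80, 330, 0], "roll": 0, "hand": 85}
    - {"travel": [100, 380, 0], "roll": 0, "hand": 85}
    - {"travel": [100, 390, 0], "roll": 0, "hand": 85}
    - {"travel": [100, 390, 0], "roll": 0, "hand": 85}

```text
time: 30.58
eef_pos: [0.5823, 0.2608, 0.2108]
ee_rot: [-0.002, 1.0, -0.0, -0.0]
force: [-0.3, -0.5, 1.2]
gripper_width: 0.0849
finger_force: 0.0
```

```bash
python3 - <<'E'
from fitm import *
im={c:vision.snapshot(c) for c in('top','side')}
s=monitor.get_state();print(s['eef_pos'],s['force'])
o=[]
for c in im:
    cv2.imwrite(f'pics/{c}4.png',im[c])
    u,v=proj(c,[[.479,-.2787,.04]])[0].astype(int)
    m=brass(im[c],(u,v),30);print(c,[(z,fit(c,m,prof(z),[.479,-.2787])) for z in(.010,.014,.018)])
    o.append(cv2.resize(im[c][v-30:v+30,u-30:u+30],(400,400),interpolation=cv2.INTER_CUBIC))
cv2.imwrite('pics/crop6.png',np.hstack(o))
E
```

```text
[0.58211431 0.25941541 0.21065368] [-0.75508522 -0.13763152 -0.09771438]
top [(0.01, (array([ 0.48292467, -0.28249554]), np.float64(30.07889273356401), np.float64(530.0))), (0.014, (array([ 0.48160648, -0.28044942]), np.float64(31.525274894271433), np.float64(530.0))), (0.018, (array([ 0.4804666 , -0.27848335]), np.float64(33.94803537101115), np.float64(530.0)))]
side [(0.01, (array([ 0.49131581, -0.29459865]), np.float64(102.37657823913881), np.float64(312.0))), (0.014, (array([ 0.48762788, -0.28893869]), np.float64(106.40661284121492), np.float64(312.0))), (0.018, (array([ 0.48461127, -0.28515172]), np.float64(111.02625144175316), np.float64(312.0)))]
```

View pics/crop6.png

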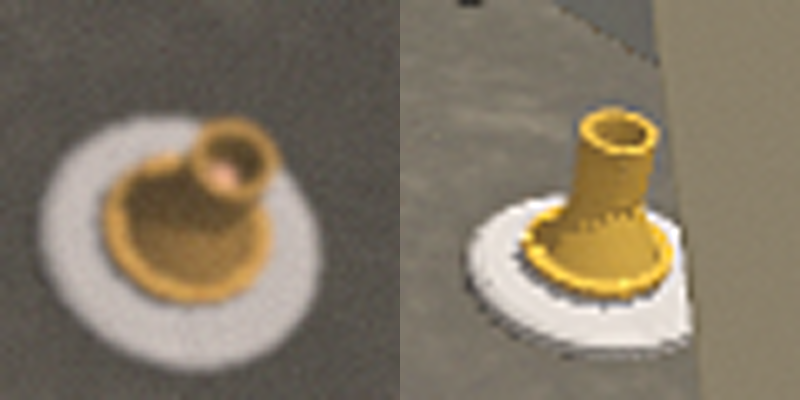

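The crop shows the mould upright and seated concentrically, with the cone tip visible through its bore. Next are the tubes, yellow first.

Emit:
carry_out:
  increments:
    - {"travel": [0, 15, 0], "roll": 0, "hand": 85}
    - {"travel": [0, 26, 0], "roll": 0, "hand": 85}
    - {"travel": [0, 26, -20], "roll": 0, "hand": 85}
    - {"travel": [0, 26, -50], "roll": 0, "hand": 85}
    - {"travel": [0, 26, -75], "roll": 0, "hand": 85}
    - {"travel": [0, 26, -85], "roll": 0, "hand": 85}
    - {"travel": [0, 26, -85], "roll": 0, "hand": 85}
    - {"travel": [0, 26, -85], "roll": 0, "hand": 55}
    - {"travel": [0, 26, -85], "roll": 0, "hand": 55}
    - {"travel": [0, 26, -85], "roll": 0, "hand": 55}
    - {"travel": [0, 26, -85], "roll": 0, "hand": 55}
    - {"travel": [0, 26, -85], "roll": 0, "hand": 55}
  squeeze: 50

```text
time: 32.17
eef_pos: [0.584, 0.2867, 0.1271]
ee_rot: [-0.001, 1.0, 0.0, 0.002]
force: [1.2, -1.0, 6.0]
gripper_width: 0.0618
finger_force: 54.9
```

Emit:
carry_out:
  increments:
    - {"travel": [0, 0, 10], "roll": 0, "hand": 55}
    - {"travel": [0, 0, 40], "roll": 0, "hand": 55}
    - {"travel": [0, 0, 80], "roll": 0, "hand": 55}
    - {"travel": [2, -12, 90], "roll": 0, "hand": 55}
    - {"travel": [10, -55, 90], "roll": 0, "hand": 55}
    - {"travel": [20, -110, 90], "roll": 0, "hand": 55}
    - {"travel": [30, -165, 90], "roll": 0, "hand": 55}
    - {"travel": [40, -220, 90], "roll": 0, "hand": 55}
    - {"travel": [48, -260, 90], "roll": 0, "hand": 55}
    - {"travel": [50, -275, 90], "roll": 0, "hand": 55}
    - {"travel": [50, -275, 85], "roll": 0, "hand": 55}
    - {"travel": [50, -275, 60], "roll": 0, "hand": 55}

```text
time: 33.67
eef_pos: [0.6335, 0.0126, 0.1861]
ee_rot: [-0.002, 1.0, 0.0, 0.002]
force: [1.6, 0.4, -4.3]
gripper_width: 0.0616
finger_force: 55.7
```

Emit:
carry_out:
  increments:
    - {"travel": [0, 0, -25], "roll": 0, "hand": 55}
    - {"travel": [0, 0, -40], "roll": 0, "hand": 55}
    - {"travel": [0, 0, -49], "roll": 0, "hand": 55}
    - {"travel": [0, 0, -53], "roll": 0, "hand": 55}
    - {"travel": [0, 0, -54], "roll": 0, "hand": 55}
    - {"travel": [0, 0, -54], "roll": 0, "hand": 55}

```text
time: 34.42
eef_pos: [0.6333, 0.0121, 0.1331]
ee_rot: [-0.001, 1.0, 0.001, 0.001]
force: [-4.0, 1.0, 5.4]
gripper_width: 0.0617
finger_force: 56.5
```

Emit:
carry_out:
  increments:
    - {"travel": [0, 0, 0], "roll": 0, "hand": 70}
    - {"travel": [0, 0, 0], "roll": 0, "hand": 85}
    - {"travel": [0, 0, 0], "roll": 0, "hand": 85}
    - {"travel": [0, 0, 30], "roll": 0, "hand": 85}
    - {"travel": [0, 0, 65], "roll": 0, "hand": 85}
    - {"travel": [-7, 14, 78], "roll": 0, "hand": 85}
    - {"travel": [-27, 55, 78], "roll": 0, "hand": 85}
    - {"travel": [-52, 106, 78], "roll": 0, "hand": 85}
    - {"travel": [-77, 157, 78], "roll": 0, "hand": 85}
    - {"travel": [-102, 208, 78], "roll": 0, "hand": 85}
    - {"travel": [-125, 254, 78], "roll": 0, "hand": 85}
    - {"travel": [-135, 273, 78], "roll": 0, "hand": 85}

```text
time: 35.92
eef_pos: [0.4947, 0.2871, 0.2083]
ee_rot: [-0.003, 1.0, -0.0, -0.001]
force: [-0.2, 0.1, 0.4]
gripper_width: 0.0848
finger_force: 0.0
```

Emit:
carry_out:
  increments:
    - {"travel": [0, 0, 0], "roll": 0, "hand": 85}
    - {"travel": [0, 0, -20], "roll": 0, "hand": 85}
    - {"travel": [0, 0, -50], "roll": 0, "hand": 85}
    - {"travel": [0, 0, -75], "roll": 0, "hand": 85}
    - {"travel": [0, 0, -84], "roll": 0, "hand": 85}
    - {"travel": [0, 0, -84], "roll": 0, "hand": 85}
    - {"travel": [0, 0, -84], "roll": 0, "hand": 55}
    - {"travel": [0, 0, -84], "roll": 0, "hand": 55}
    - {"travel": [0, 0, -84], "roll": 0, "hand": 55}
    - {"travel": [0, 0, -84], "roll": 0, "hand": 55}
    - {"travel": [0, 0, -84], "roll": 0, "hand": 55}

```text
time: 37.3
eef_pos: [0.499, 0.2851, 0.1269]
ee_rot: [-0.001, 1.0, 0.001, 0.002]
force: [0.1, 0.8, 6.2]
gripper_width: 0.0617
finger_force: 55.4
```

Emit:
carry_out:
  increments:
    - {"travel": [0, 0, 10], "roll": 0, "hand": 55}
    - {"travel": [0, 0, 45], "roll": 0, "hand": 55}
    - {"travel": [0, 0, 85], "roll": 0, "hand": 55}
    - {"travel": [1, -12, 90], "roll": 0, "hand": 55}
    - {"travel": [5, -60, 90], "roll": 0, "hand": 55}
    - {"travel": [10, -118, 90], "roll": 0, "hand": 55}
    - {"travel": [15, -176, 90], "roll": 0, "hand": 55}
    - {"travel": [20, -234, 90], "roll": 0, "hand": 55}
    - {"travel": [25, -292, 90], "roll": 0, "hand": 55}
    - {"travel": [29, -340, 90], "roll": 0, "hand": 55}
    - {"travel": [29, -358, 90], "roll": 0, "hand": 55}
    - {"travel": [29, -358, 75], "roll": 0, "hand": 55}

```text
time: 38.8
eef_pos: [0.5264, -0.0746, 0.1995]
ee_rot: [0.0, 1.0, 0.0, 0.0]
force: [0.3, 0.0, -3.9]
gripper_width: 0.0617
finger_force: 56.5
```

Emit:
carry_out:
  increments:
    - {"travel": [0, 0, -25], "roll": 0, "hand": 55}
    - {"travel": [0, 0, -50], "roll": 0, "hand": 55}
    - {"travel": [0, 0, -63], "roll": 0, "hand": 55}
    - {"travel": [0, 0, -68], "roll": 0, "hand": 55}
    - {"travel": [0, 0, -69], "roll": 0, "hand": 55}
    - {"travel": [0, 0, -69], "roll": 0, "hand": 55}

```text
time: 39.55
eef_pos: [0.5252, -0.0717, 0.1332]
ee_rot: [-0.002, 1.0, 0.001, -0.001]
force: [-7.1, 2.9, 11.6]
gripper_width: 0.0615
finger_force: 58.2
```

Emit:
carry_out:
  increments:
    - {"travel": [0, 0, 0.5], "roll": 0, "hand": 70}
    - {"travel": [0, 0, 0.5], "roll": 0, "hand": 85}
    - {"travel": [0, 0, 0.5], "roll": 0, "hand": 85}
    - {"travel": [0, 0, 30], "roll": 0, "hand": 85}
    - {"travel": [0, 0, 65], "roll": 0, "hand": 85}
    - {"travel": [-5, 15, 78], "roll": 0, "hand": 85}
    - {"travel": [-22, 70, 78], "roll": 0, "hand": 85}
    - {"travel": [-40, 129, 78], "roll": 0, "hand": 85}
    - {"travel": [-58, 188, 78], "roll": 0, "hand": 85}
    - {"travel": [-76, 247, 78], "roll": 0, "hand": 85}
    - {"travel": [-94, 306, 78], "roll": 0, "hand": 85}
    - {"travel": [-108, 350, 78], "roll": 0, "hand": 85}

```text
time: 41.05
eef_pos: [0.4162, 0.2789, 0.2084]
ee_rot: [-0.002, 1.0, -0.0, -0.001]
force: [1.1, -0.3, -0.2]
gripper_width: 0.0852
finger_force: 0.0
```

Emit:
carry_out:
  increments:
    - {"travel": [-2, 7, 0], "roll": 0, "hand": 85}
    - {"travel": [-2, 7, 0], "roll": 0, "hand": 85}
    - {"travel": [-2, 7, 0], "roll": 0, "hand": 85}

```text
time: 41.42
eef_pos: [0.4166, 0.2826, 0.2089]
ee_rot: [-0.001, 1.0, -0.0, -0.0]
force: [0.2, 0.0, -0.3]
gripper_width: 0.0852
finger_force: 0.0
```

Emit:
carry_out:
  increments:
    - {"travel": [-1, 3, 0], "roll": 0, "hand": 85}
    - {"travel": [-1, 3, -20], "roll": 0, "hand": 85}
    - {"travel": [-1, 3, -50], "roll": 0, "hand": 85}
    - {"travel": [-1, 3, -75], "roll": 0, "hand": 85}
    - {"travel": [-1, 3, -82], "roll": 0, "hand": 85}
    - {"travel": [-1, 3, -82], "roll": 0, "hand": 85}
    - {"travel": [-1, 3, -82], "roll": 0, "hand": 55}
    - {"travel": [-1, 3, -82], "roll": 0, "hand": 55}
    - {"travel": [-1, 3, -82], "roll": 0, "hand": 55}
    - {"travel": [-1, 3, -82], "roll": 0, "hand": 55}
    - {"travel": [-1, 3, -82], "roll": 0, "hand": 55}

```text
time: 42.8
eef_pos: [0.4168, 0.2869, 0.1289]
ee_rot: [-0.001, 1.0, 0.0, 0.001]
force: [-0.4, -1.7, 6.0]
gripper_width: 0.0617
finger_force: 54.5
```

Emit:
carry_out:
  increments:
    - {"travel": [0, 0, 10], "roll": 0, "hand": 55}
    - {"travel": [0, 0, 45], "roll": 0, "hand": 55}
    - {"travel": [0, 0, 75], "roll": 0, "hand": 55}
    - {"travel": [4, -10, 80], "roll": 0, "hand": 55}
    - {"travel": [20, -50, 80], "roll": 0, "hand": 55}
    - {"travel": [40, -100, 80], "roll": 0, "hand": 55}
    - {"travel": [60, -150, 80], "roll": 0, "hand": 55}
    - {"travel": [80, -200, 80], "roll": 0, "hand": 55}
    - {"travel": [91, -228, 80], "roll": 0, "hand": 55}
    - {"travel": [91, -228, 80], "roll": 0, "hand": 55}
    - {"travel": [91, -228, 60], "roll": 0, "hand": 55}

```text
time: 44.18
eef_pos: [0.5071, 0.0582, 0.1873]
ee_rot: [-0.001, 1.0, 0.0, 0.001]
force: [0.3, 0.1, -4.3]
gripper_width: 0.0617
finger_force: 57.0
```

Emit:
carry_out:
  increments:
    - {"travel": [0, 0, -20], "roll": 0, "hand": 55}
    - {"travel": [0, 0, -40], "roll": 0, "hand": 55}
    - {"travel": [0, 0, -49], "roll": 0, "hand": 55}
    - {"travel": [0, 0, -53], "roll": 0, "hand": 55}
    - {"travel": [0, 0, -54], "roll": 0, "hand": 55}
    - {"travel": [0, 0, -54], "roll": 0, "hand": 55}

```text
time: 44.92
eef_pos: [0.5054, 0.059, 0.1351]
ee_rot: [-0.002, 1.0, 0.0, -0.001]
force: [-6.2, 0.5, 9.2]
gripper_width: 0.0619
finger_force: 58.1
```

Floor contact at the expected height (+6 mm). Releasing, backing off and checking.

Emit:
carry_out:
  increments:
    - {"travel": [0, 0, 0.5], "roll": 0, "hand": 70}
    - {"travel": [0, 0, 0.5], "roll": 0, "hand": 85}
    - {"travel": [0, 0, 0.5], "roll": 0, "hand": 85}
    - {"travel": [0, 0, 30], "roll": 0, "hand": 85}
    - {"travel": [0, 0, 70], "roll": 0, "hand": 85}
    - {"travel": [-5, 20, 90], "roll": 0, "hand": 85}
    - {"travel": [-15, 70, 95], "roll": 0, "hand": 85}
    - {"travel": [-30, 130, 95], "roll": 0, "hand": 85}
    - {"travel": [-40, 185, 95], "roll": 0, "hand": 85}
    - {"travel": [-50, 230, 95], "roll": 0, "hand": 85}
    - {"travel": [-50, 230, 95], "roll": 0, "hand": 85}
    - {"travel": [-50, 230, 95], "roll": 0, "hand": 85}

```text
time: 46.42
eef_pos: [0.4566, 0.2883, 0.2281]
ee_rot: [-0.001, 1.0, -0.0, -0.0]
force: [0.7, -0.7, 0.3]
gripper_width: 0.085
finger_force: 0.0
```

```bash
python3 - <<'E'
from m import *
im={c:vision.snapshot(c) for c in('top','side')}
for c in im:
    cv2.imwrite(f'pics/{c}5.png',im[c])
    for col in('red','yellow','blue'):
        for ce,s,_ in comps(im[c],col):
            if 100<s[4]: print(c,col,np.round(ce,1),s[4],np.round(at(c,ce,.163)[:2],4))
t=im['top'][120:250,210:340];s=im['side'][130:260,210:340]
cv2.imwrite('pics/crop7.png',cv2.resize(np.hstack([t,s]),(800,400),interpolation=cv2.INTER_CUBIC))
E
```

```text
top red [135.5  80.2] 102 [0.8682 0.222 ]
top red [250.8 198.2] 466 [0.5048 0.0582]
top red [254.7 225.3] 303 [0.4472 0.0682]
top yellow [254.  140.4] 374 [0.6324 0.011 ]
top yellow [266.8 175.7] 102 [0.543  0.0114]
top blue [307.  171.9] 389 [ 0.5259 -0.0711]
top blue [306.  206.8] 116 [ 0.453  -0.0415]
side red [120.6 138.6] 109 [0.8623 0.2244]
side red [257. 185.] 297 [0.5044 0.058 ]
side red [257.1 206.6] 214 [0.4451 0.1   ]
side red [255.2 239.8] 287 [0.3692 0.1584]
side red [290.5 280.3] 140 [0.2561 0.1667]
side yellow [242.  151.9] 208 [0.6321 0.0105]
side yellow [242.8 171.7] 178 [0.5629 0.055 ]
side yellow [ 72.8 197.6] 325 [0.6915 0.3986]
side yellow [233.  205.5] 122 [0.4758 0.1375]
side blue [297.3 161.2] 219 [ 0.5258 -0.0712]
side blue [297.8 181.9] 145 [ 0.463  -0.0204]
side blue [287.3 214.8] 139 [0.3905 0.0664]
```

View pics/crop7.png

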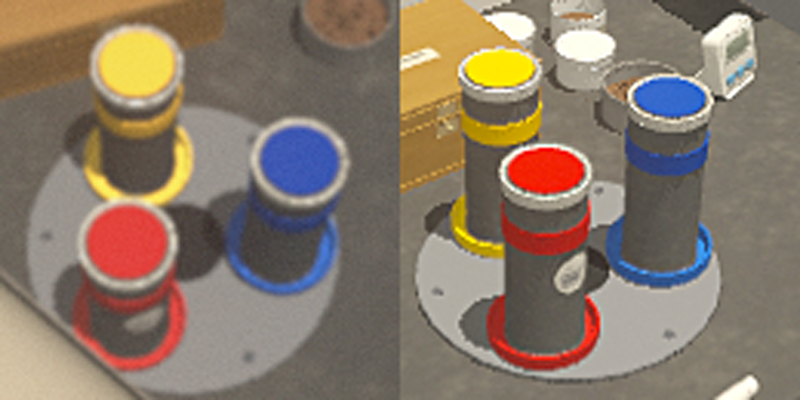

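View pics/top5.png

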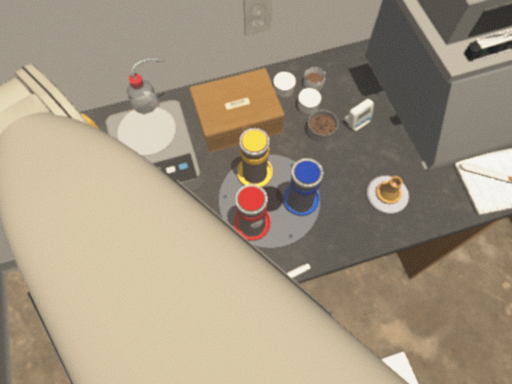

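All three tubes stand upright in their own cups within 3 mm of where they started. The mould is on the cone and the tin hasn't moved. Handing in.

```bash
python3 -c "
from bench import job
print(job.finish_job())"
```

```text
the job is handed in; nothing more can be done
None
```

The job is handed in: the mould rests on the check cone, released without pressing, all three tubes are upright in the cups of their own colours, and the soil tin was not disturbed; it took about 46.5 s of the 109 s allowed, and no verdict was returned.

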